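Hang a parts cup at its taped place on the bench rail

ROBOT

A 6-joint arm with a two-finger parallel gripper is mounted at the origin on the work surface. World frame = base frame: x ahead of the robot, y to its left, z up, the work surface at z = 0. Lengths are in m, angles in rad, forces in N, time in s.
With the tool pointing down it reaches from about 0.35 to 0.775 m from the base axis. Payload 5.5 kg.
Tool frame: the origin (TCP) lies midway between the tips of the shut fingers; the grasp point (between the pads) lies grip_point_offset behind it (grip_point_offset is the distance from the TCP to the grasp point, in m); z points along the fingers, y is the direction in which the jaws open and shut (so a half turn about z gives the same grasp; the last joint's range is limited). The gripper opens to 85 mm and grips with 20 to 120 N. Pads are 22 mm wide; open, the fingers measure 114 mm over their backs; the gripper's body (76 mm by 85 mm) begins 54 mm behind the grasp point. The pads swing forward as they close: fully open they stand 13 mm farther back than shut.
Start: joints at [-1.318, 0.313, 0.046, 1.304, 0, 1.431], TCP at [0.22, -0.531, 0.231] pointing down, gripper open.
Joint ranges: [-2.76, 2.76], [-0.86, 1.69], [-1.03, 1.26], [-2.2, 2.34], [-1.47, 1.5], [-3.14, 3.14]. Speed limits (rad/s): [2.57, 2.57, 3.14, 3.14, 3.14, 3.14].

INTERFACE

Orientations are given as a unit quaternion [w, x, y, z].
In Python, from workcell import * gives the robot as it stands.
- The arm moves only by the tool send_rows, never from a script. Its argument "series" is one flat list of numbers, 7 for each row, row after row: the shift along the tool's x, y, z in cm, then the turn, a rotation vector about the tool's x, y, z in degrees, then the opening, from 0 (shut) to 1 (fully open). A call has 1 to 10 rows; each row is the pose to reach, as a shift and turn from the pose commanded when the call began, along the tool's axes at that moment; what a row does not reach only later rows make up. A row lasts 1/12 s, in which the tool goes at most 41.7 mm and 7.16 degrees, less where a joint would pass 70% of its speed; a pose out of reach is approached as far as the arm can. A call with a gripper value outside its range is refused whole. The fingers move at their own pace and stop on an object; "newtons" is the grip in N (left out, the last holds). Time passes only in rows, so rows that repeat a pose let the fingers close. It gives the time, the measured TCP pose, the force and the opening at its end, in the units of the state.
- get_state(): the state, without advancing time (a new reading comes with each control period).
- read_camera(name): name is "scene" or "top"; returns the picture (480x640x3 uint8, blue, green, red); there is no depth.
- camera_info(name): a dict with "K" (3x3 intrinsics, pixels), "D" ([k1, k2, p1, p2, k3] as OpenCV has them; the pictures are not rectified), "xyz" and "attitude" of the camera in the world. Camera axes: x right, y down, z forward; pixel columns grow to the right and rows downward; lengths in m; the calibration is good to about 2 mm. A picture is of the moment at which its call begins. camera_info takes no time and is no camera call.
- hand_in(): hands the job in, once; it reports no verdict.
Trained networks look in the newest picture that a camera, given by its name, has taken for a name from the list of things; names that differ only in an ending like _2 or _b are one class to them, and where a whole thing is asked for, a point or a joint stands for the part that bears it (a point fixed in the world has none). Each returns a list of dicts, best first, with "p" (0 to 1); they miss things now and then, are a little off and sometimes report something else, mostly with a low value. They report only what shows in the picture. A call takes as long as a camera call.
- silhouettes(camera, label): "pixels" (480x640 bool, what is visible of it) and "box" ([left, top, width, height] in pixels, round what is visible of it).
The state is a dict: "clock": time; "joint_pos": joint angles; "qvel": joint speeds; "tau": joint torques, N m; "tcp_pos": TCP position; "orientation": TCP orientation; "wrist_force": force on the tool from outside, world axes, zero at the start; "ft_torque": the same for the moment, N m; "finger_gap": finger opening in m.
Only numpy, scipy, OpenCV 4.12 (cv2) and the standard library are available. Lean on these libraries where they do the work, as an engineer would, in place of code of your own. Each camera call takes 0.05 s, during which the arm holds its last target. There are 200 camera calls.

TASK

Set out a parts cup for the next repair: lift the top cup off the nested pile, hook it over the empty stretch of the rail well clear of the tape so that it hangs upright against the lower bar like the one already there, and let go. Then slide it along the rail, still hooked on, until its hook strap covers the band of black tape. Do not shift the cup already hanging beside the tape, the rest of the pile or the other things on the bench.

Things in the scene. Friction and masses are not known exactly. Their poses are not given: they have to be found in the camera images.
- cup_top: The cup to hang: top of a pile of three like blue plastic cups, square, 95 mm tall, 60 to 130 g. Its upper 30 mm is an upright collar, 64 x 64 mm outside, 2.5 mm walls: grip it across its two y sides (in the pile only collar and hook stand clear). Below, it tapers from 54 to 38 mm square. A hook strap juts from the rim on its +x side. Origin: centre of the underside, z up, +x towards the hook.
- cup_hook (a point): Point of the top cup on the rail's axis when it hangs at rest: x 46, y 0 (mid strap), z 86 mm in the cup's frame. The strap, 40 mm wide (y), 3 mm thick, runs back level with the rim, then turns down in a lip. Slot between collar and lip: x 32 to 52, roof at z 92; lip down to z 69, last 5 mm flared out to x 58. At rest the lip bears on the rail's far side, 4 mm off mid slot.
- stand: Steel rack screwed to the bench: a 12 mm round rail along its y, axis 136 mm up, 0.5 m long between end plates at y +-250 mm (46 mm deep, 146 mm high). Below, parallel, a 10 mm rest bar, 19.5 mm nearer the robot, axis 70 mm up. Cups hang on the robot's side, leaning on this bar, underside 50 mm up, centre 46 mm before the rail's axis. Origin: on the bench below mid rail; x away from robot.
- tape (a point): Centre, on the rail's axis, of the mark: a 19 mm wide band of thin black tape round the rail; y along the rail. A cup on the rail stays where it is left. Pushing one takes 0.5 to 2.5 N and goes smoothly with shut fingers on its collar's side, near the collar's rear edge, close to the rail.
- cup_hung: A like cup holding screws, already hanging 77 to 84 mm (centre to centre) to one side of the tape, either side. A cup at the tape hangs 13 to 20 mm from it, too near for a finger between; the rail on the tape's other side is empty. Origin and axes as the top cup's. Leave it alone.
- cup_mid: Second cup of the pile, alike, underside 30 mm below the top cup's. The upper's collar stands on the lower's rim; they nest loosely and come apart straight up. Leave it in the pile.
- cup_low: Bottom cup of the pile, standing on the bench, the same. Leave it alone.
- driver_set: Precision screwdriver set in an open black and yellow case, 110 x 170 x 24 mm high, origin at the centre of its underside, long side along its y. Leave it alone.
- phone: Phone lying flat, 148 (x) x 74 x 9 mm, origin at the centre of its underside. Leave it alone.
- bit_box: Small green open box of bits, 70 (x) x 115 x 30 mm high, beyond the rail, origin at the centre of its underside. Leave it alone.

How it is judged:
By the outcome, as a careful person would: the job done as asked, in the order asked, and still so for the second after the job is handed in, with the robot touching nothing.
It also fails if it takes over 51 s, if anything falls off the work surface, if the arm or the gripper's body presses on something with over 40 N, if the wrist force passes 120 N, or if a joint passes its speed limit or range.

## Working session

There is one attempt and no reset: what is moved stays moved. The work goes in short steps, Python scripts to look and compute and a tool call to move; the robot and the scene stay as the last step left them, time stands still between calls to the robot, and variables do not carry over. Pictures are saved under pics/ and viewed, about 8 in all and at most 12, crops included, and the job is handed in when it is done.

Besides the shell and the picture viewer there is one more tool, called after ">>>" as a command line: name --argument value ..., lists and objects as JSON in quotes. send_rows: Moves the arm, as the interface text tells. Its arguments: {"type":"object","properties":{"series":{"type":"array"},"newtons":{"type":"number"}},"required":["series"]}

```bash
mkdir -p pics; ls; python3 - <<'E'
from workcell import *
import cv2
s=get_state();print(s)
for c in("scene","top"):
    print(c,camera_info(c)); cv2.imwrite(f"pics/{c}0.png",read_camera(c))
    for l in("cup_top","stand","tape","cup_hung","driver_set","phone","bit_box"):
        try: print(l,[(round(d["p"],2),d["box"]) for d in silhouettes(c,l)][:4])
        except Exception as e: print(l,e)
E
```

```text
pics
{'clock': 0.0, 'joint_pos': array([-1.31760345e+00,  3.14006762e-01,  4.49650897e-02,  1.30358168e+00,
        6.93903926e-06,  1.43121848e+00]), 'qvel': array([-0.00026386, -0.00087865,  0.00022144, -0.00032247,  0.00056245,
       -0.00089017]), 'tau': array([-2.20658990e-04, -4.80624032e+01,  2.98535728e+01,  1.92502735e-02,
       -1.00637803e-04,  8.71209558e-07]), 'tcp_pos': array([ 0.21995695, -0.53071478,  0.23039956]), 'orientation': array([-9.12238263e-04,  9.80777883e-01,  1.95125370e-01, -4.84026842e-05]), 'wrist_force': array([-0.01864005, -0.08801647,  0.06424974]), 'ft_torque': array([-0.02422889,  0.0288002 ,  0.01259271]), 'finger_gap': 0.08541725200783115}
scene {'K': array([[573.90426837,   0.        , 318.76443153],
       [  0.        , 573.90426837, 248.50597774],
       [  0.        ,   0.        ,   1.        ]]), 'D': array([-0.00853283,  0.        ,  0.        ,  0.        ,  0.        ]), 'xyz': array([ 1.1275352 , -0.22298327,  0.92313799]), 'attitude': array([-0.25402409,  0.78390721,  0.54172595, -0.16581384])}
cup_top []
stand [(0.94, [183.9, 216.5
[... 396 characters left out ...]
 319.43788437],
       [  0.        , 585.78758954, 233.08142851],
       [  0.        ,   0.        ,   1.        ]]), 'D': array([0.01968686, 0.        , 0.        , 0.        , 0.        ]), 'xyz': array([0.47013663, 0.00823834, 1.39390292]), 'attitude': array([-0.03200289,  0.70958261, -0.70293251,  0.03679986])}
cup_top [(0.77, [184.8, 302.4, 36.2, 50.1])]
stand [(0.69, [190.3, 169.3, 242.6, 74.9])]
tape [(0.55, [335.8, 209.9, 10.1, 5.5])]
cup_hung [(0.86, [289.3, 203.0, 24.0, 41.6]), (0.74, [202.3, 302.6, 20.5, 41.7])]
driver_set [(0.7, [391.7, 297.8, 77.8, 56.1])]
phone [(0.7, [296.0, 281.8, 41.2, 63.1]), (0.25, [177.9, 302.2, 39.8, 45.7])]
bit_box [(0.84, [257.8, 149.2, 52.2, 36.5])]
```

```bash
python3 - <<'E'
import cv2
a=cv2.imread("pics/top0.png")[140:370,160:480]; cv2.imwrite("pics/topc.png",cv2.resize(a,(800,575),interpolation=cv2.INTER_CUBIC))
E
```

```text
(no output)
```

View pics/topc.png

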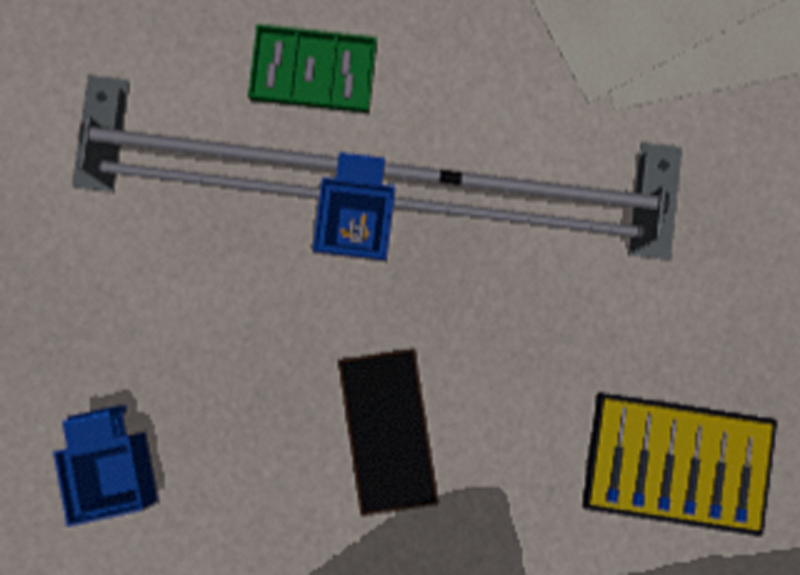

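View pics/scene0.png

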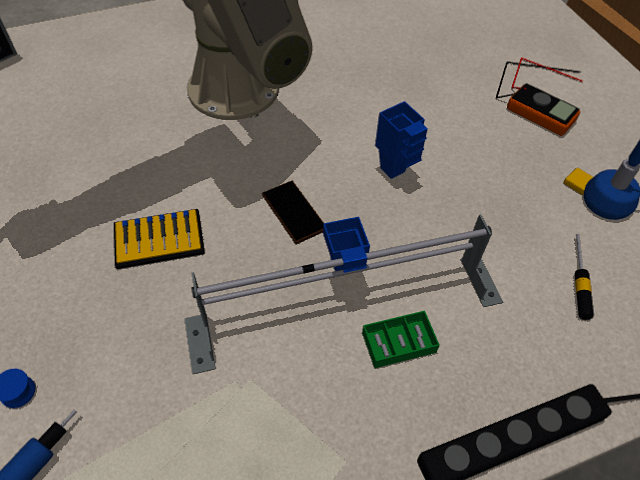

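Top view: pile at crop (105,465), hung cup at (355,215) on the +y side of the tape at (450,177); the rail is free to the −y side, and the driver case lies at (680,460). The scene view agrees. Next I'll zoom in on the key points.

```bash
python3 - <<'E'
import cv2,numpy as np
T=cv2.imread("pics/top0.png");S=cv2.imread("pics/scene0.png")
def tile(im,x,y,n=50):  # 50px -> 260 (5.2x)
    t=cv2.resize(im[y:y+n,x:x+n],(260,260),interpolation=cv2.INTER_CUBIC)
    t=np.clip(t.astype(float)*1.5,0,255).astype(np.uint8)
    for k in range(0,n,10):
        p=int(k*260/n); cv2.putText(t,str(x+k),(p,9),0,.3,(255,255,255),1);cv2.putText(t,str(y+k),(0,p+4),0,.3,(0,255,255),1)
        cv2.line(t,(p,10),(p,14),(255,255,255));cv2.line(t,(24,p),(28,p),(0,255,255))
    return t
g=np.vstack([np.hstack([tile(T,178,295),tile(T,280,195),tile(T,320,190)]),
 np.hstack([tile(S,365,95,60),tile(S,315,210,60),tile(S,180,265,60)])])
cv2.imwrite("pics/grid.png",g)
E
```

```text
(no output)
```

View pics/grid.png

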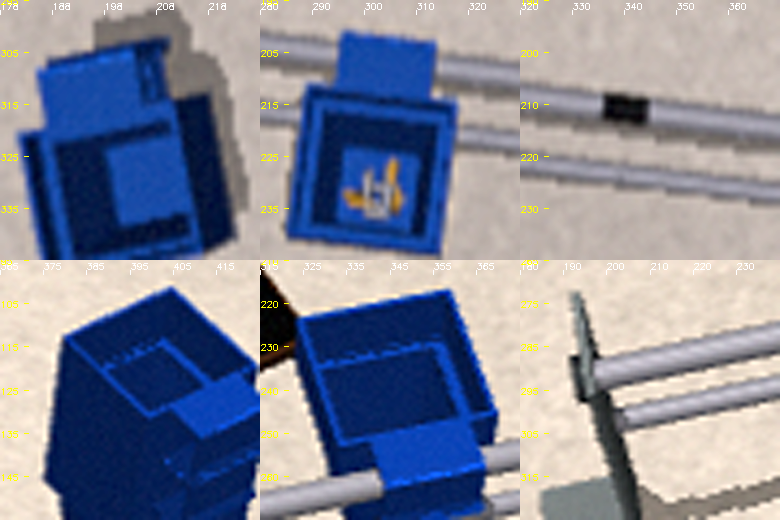

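The tiles show the tape at top-view pixel (340.4, 210.9), the pile rim's rear-left corner near (182, 321), and clear collar outlines. Now I'll fit the models to colour masks from both cameras.

```bash
cat > h.py <<'E'
import numpy as np,cv2
from workcell import *
from scipy.optimize import minimize
from scipy.ndimage import map_coordinates
from scipy.spatial.transform import Rotation as R
CI={c:camera_info(c) for c in("scene","top")}
def q2R(q): return R.from_quat([q[1],q[2],q[3],q[0]])
def proj(c,P):
    i=CI[c];M=q2R(i["attitude"]).inv().as_matrix()
    return cv2.projectPoints(np.asarray(P,float).reshape(-1,3),cv2.Rodrigues(M)[0],-M@i["xyz"],i["K"],i["D"])[0][:,0]
def ray(c,uv,z):
    i=CI[c];n=cv2.undistortPoints(np.array([[uv]],float),i["K"],i["D"])[0,0]
    d=q2R(i["attitude"]).apply([n[0],n[1],1]);return i["xyz"]+d*(z-i["xyz"][2])/d[2]
def box(x0,x1,y0,y1,z0,z1): return np.array([[x,y,z] for x in(x0,x1) for y in(y0,y1) for z in(z0,z1)])
def fr(b,t,z0,z1): return np.vstack([box(-b,b,-b,b,z0,z0),box(-t,t,-t,t,z1,z1)])
CUP=[box(-.032,.032,-.032,.032,.065,.095),fr(.019,.027,0,.065),box(.03,.055,-.02,.02,.092,.095),box(.052,.055,-.02,.02,.069,.095)]
def cupmask(c,p,z,n=1,S=4):
    m=np.zeros((480*S,640*S),np.uint8);Rz=R.from_euler("z",p[2])
    for k in range(n):
        for part in CUP:
            uv=proj(c,Rz.apply(part)+[p[0],p[1],z-.03*k])
            cv2.fillConvexPoly(m,cv2.convexHull(((uv+.5)*S-.5).round().astype(np.int32)),255)
    return cv2.resize(m,(640,480),interpolation=cv2.INTER_AREA)/255.
def blue(im): 
    f=im.astype(float); return (f[...,0]>1.7*f[...,2])&(f[...,0]-f[...,2]>18)
def fitcup(ims,p0,z,n=1,r=.13):
    roi={}
    for c in ims:
        u,v=proj(c,[[p0[0],p0[1],z+.03]])[0];h=int(r*600/np.linalg.norm(CI[c]["xyz"]-[p0[0],p0[1],z]))
        m=np.zeros((480,640),bool);m[max(0,int(v)-h):int(v)+h,max(0,int(u)-h):int(u)+h]=1;roi[c]=m
    bl={c:blue(ims[c]) for c in ims}
    f=lambda q:sum(np.abs(cupmask(c,q,z,n)-bl[c])[roi[c]].sum() for c in ims)
    r=minimize(f,p0,method="Nelder-Mead",options=dict(initial_simplex=np.array(p0)+np.vstack([np.zeros(3),np.diag([.012,.012,.1])]),xatol=1e-4,fatol=.1))
    return r.x,r.fun
E
cat > fit0.py <<'E'
from h import *
ims={c:cv2.imread(f"pics/{c}0.png") for c in("scene","top")}
# rail
b=ray("top",(340.4,210.9),.136);a1=ray("top",(160+90/2.5,140+134/2.5),.136);a2=ray("top",(160+655/2.5,140+202/2.5),.136)
print("tape",b,"ends",a1,a2)
yaw0=np.arctan2(-(a1-a2)[0],(a1-a2)[1]);c0=(a1+a2)/2
br={c:cv2.GaussianBlur(ims[c][...,0].astype(float)-ims[c][...,2],(0,0),.6) for c in ims}
s=np.r_[np.arange(-.23,.235,.005)]
def sc(p,cams=("scene","top")):
    u=np.array([-np.sin(p[1]),np.cos(p[1]),0]);o=c0*[1,1,0]+[p[0],0,0];e=0
    tp=(b-o)@u
    k=s[(abs(s-tp)>.02)&((s<tp+.045)|(s>tp+.12))]
    for c in cams:
        for dx,z,rad in((0,.136,6),(-.0195,.07,5)):
            d=np.array([np.cos(p[1])*dx,np.sin(p[1])*dx,z]);L=o+d+k[:,None]*u
            q=proj(c,L);t=proj(c,L+u*.01)-q;n=np.c_[-t[:,1],t[:,0]];n/=np.linalg.norm(n,axis=1)[:,None]
            w=570/np.linalg.norm(CI[c]["xyz"]-o-d)*rad/1000
            for off,wt in((0,2),(-.5*w,1),(.5*w,1),(-w-1.2,-2),(w+1.2,-2)):
                z_=q+n*off;e+=wt*map_coordinates(br[c],[z_[:,1],z_[:,0]],order=1).mean()
    return -e
for cams in(("top",),("scene",),("scene","top")):
    best=min((minimize(lambda p:sc(p,cams),[dx,yaw0+dy],method="Nelder-Mead",options=dict(initial_simplex=[[dx,yaw0+dy],[dx+.004,yaw0+dy],[dx,yaw0+dy+.02]])) for dx in(-.006,0,.006) for dy in(-.02,0,.02)),key=lambda r:r.fun)
    print(cams,"rail centre x at y",c0[1],":",c0[0]+best.x[0],"yaw",best.x[1],best.fun)
h0=ray("top",(160+355/2.5,140+220/2.5),.14);p0=ray("top",(160+105/2.5,140+470/2.5),.15)
for nm,q,z,n in(("hung",[h0[0],h0[1],yaw0],.05,1),("pile",[p0[0],p0[1],.2],.06,3)):
    for cams in(("top",),("scene",),("scene","top")):
        print(nm,cams,*fitcup({c:ims[c] for c in cams},q,z,n))
E
python3 fit0.py
```

```text
tape [ 0.64172739 -0.04471467  0.136     ] ends [0.67633675 0.26845233 0.136     ] [ 0.62187429 -0.22139301  0.136     ]
('top',) rail centre x at y 0.023529663587589983 : 0.6499946673042858 yaw -0.11217275827876687 -124.17478868121101
('scene',) rail centre x at y 0.023529663587589983 : 0.6492821009203297 yaw -0.1117520340263134 -190.1454300866211
('scene', 'top') rail centre x at y 0.023529663587589983 : 0.6495584678334297 yaw -0.11213995275844427 -312.42995909624346
hung ('top',) [ 0.60601633  0.03980705 -0.11888867] 391.7803921568627
hung ('scene',) [ 0.60424524  0.03986268 -0.1290842 ] 337.9294117647059
hung ('scene', 'top') [ 0.60499254  0.03980953 -0.11905632] 737.9882352941177
pile ('top',) [0.38297164 0.2508389  0.23280141] 87.71372549019608
pile ('scene',) [0.38113792 0.25125112 0.17808108] 79.89019607843136
pile ('scene', 'top') [0.38181217 0.25109917 0.20028769] 184.96470588235294
```

Both cameras agree to about 1–2 mm, and the hung cup is consistent with the stand geometry (46.1 mm before the rail axis, 80 mm from the tape). Next, a move helper.

```bash
cat >> h.py <<'E'
TAPE=np.array([.6417,-.0447,0]);PSI=-.112
U=np.array([-np.sin(PSI),np.cos(PSI),0]);N=np.array([np.cos(PSI),np.sin(PSI),0])
O=np.array([.6496,.0235,0]);TAPE=O+((TAPE-O)@U)*U
def cupat(s,back=.0455): return TAPE+s*U-back*N
def delta(pos,yaw,frm=None,ryaw=None):
    st=get_state();T=q2R(st["orientation"]);p=st["tcp_pos"] if frm is None else frm
    tgt=R.from_matrix(np.array([[np.cos(yaw),np.sin(yaw),0],[np.sin(yaw),-np.cos(yaw),0],[0,0,-1]]).T.T)
    return np.r_[(T.inv().apply(np.array(pos)-p))*100,np.degrees((T.inv()*tgt).as_rotvec())].round(2)
E
python3 - <<'E'
from h import *
import workcell
print({k:v for k,v in vars(workcell).items() if "grip" in k.lower() or "offset" in k.lower()})
for p in([.45,-.15,.25],[.382,.251,.23]): print(delta(p,.2))
print(cupat(-.095),cupat(0),TAPE)
E
```

```text
{'grip_point_offset': 0.0187}
[ 3.583e+01 -2.643e+01 -1.870e+00  1.000e-02 -0.000e+00  1.104e+01]
[ 4.490e+01 -6.608e+01  1.300e-01  1.000e-02 -0.000e+00  1.104e+01]
[ 0.58609394 -0.13404492  0.        ] [ 0.59671171 -0.03964014  0.        ] [ 0.64192663 -0.04472549  0.        ]
```

>>> send_rows --series '[35.8,-26.4,-1.9,0,0,5.5,1,35.8,-26.4,-1.9,0,0,11,1,35.8,-26.4,-1.9,0,0,11,1,35.8,-26.4,-1.9,0,0,11,1,35.8,-26.4,-1.9,0,0,11,1,35.8,-26.4,-1.9,0,0,11,1,35.8,-26.4,-1.9,0,0,11,1,35.8,-26.4,-1.9,0,0,11,1,35.8,-26.4,-1.9,0,0,11,1,35.8,-26.4,-1.9,0,0,11,1]' --newtons 40

```text
clock: 1.63
tcp_pos: [0.4357, -0.1729, 0.2495]
orientation: [0.0, 0.995, 0.1, 0.0]
wrist_force: [0.9, -0.2, -0.2]
finger_gap: 0.0854
```

```bash
python3 - <<'E'
from h import *
print(delta([.382,.251,.23],.2))
E
```

```text
[ 3.180e+00 -4.261e+01  1.920e+00  4.000e-02 -4.000e-02  3.000e-02]
```

>>> send_rows --series '[3.2,-42.6,1.9,0,0,0,1,3.2,-42.6,1.9,0,0,0,1,3.2,-42.6,1.9,0,0,0,1,3.2,-42.6,1.9,0,0,0,1,3.2,-42.6,1.9,0,0,0,1,3.2,-42.6,1.9,0,0,0,1,3.2,-42.6,1.9,0,0,0,1,3.2,-42.6,1.9,0,0,0,1,3.2,-42.6,1.9,0,0,0,1,3.2,-42.6,1.9,0,0,0,1]'

```text
clock: 2.47
tcp_pos: [0.393, 0.1892, 0.2312]
orientation: [-0.013, 0.992, 0.123, -0.002]
wrist_force: [0.6, 0.4, 1.0]
finger_gap: 0.0853
```

>>> send_rows --series '[0,0,0,0,0,0,1,0,0,0,0,0,0,1]'

```text
clock: 2.63
tcp_pos: [0.3941, 0.1858, 0.231]
orientation: [-0.012, 0.993, 0.119, -0.002]
wrist_force: [0.5, -0.1, 0.3]
finger_gap: 0.0851
```

```bash
python3 - <<'E'
from h import *
print(get_state()["tcp_pos"],delta([.382,.251,.175],.2))
E
```

```text
[0.39409787 0.18576265 0.23096725] [ 0.38 -6.48  5.76 -1.42  0.07  2.25]
```

>>> send_rows --series '[0.4,-6.5,2,-1.4,0,2.25,1,0.4,-6.5,3.7,-1.4,0,2.25,1,0.4,-6.5,5,-1.4,0,2.25,1,0.4,-6.5,5,-1.4,0,2.25,1,0.4,-6.5,5,-1.4,0,2.25,1]'

```text
clock: 3.05
tcp_pos: [0.3963, 0.1927, 0.1827]
orientation: [-0.016, 0.992, 0.123, -0.004]
wrist_force: [0.3, -0.1, -0.1]
finger_gap: 0.0851
```

```bash
python3 - <<'E'
from h import *
im={c:read_camera(c) for c in("scene","top")}
for c in im: cv2.imwrite(f"pics/{c}1.png",im[c])
print(get_state()["tcp_pos"],delta([.382,.251,.122],.2))
t=cv2.resize(im["top"][270:370,150:280],(520,400));s=cv2.resize(im["scene"][60:200,340:433],(266,400))
cv2.imwrite("pics/pre.png",np.hstack([t,s]))
E
```

```text
[0.3968781  0.19329947 0.18371096] [-0.01 -5.75  6.37 -1.92  0.17  2.79]
```

View pics/pre.png

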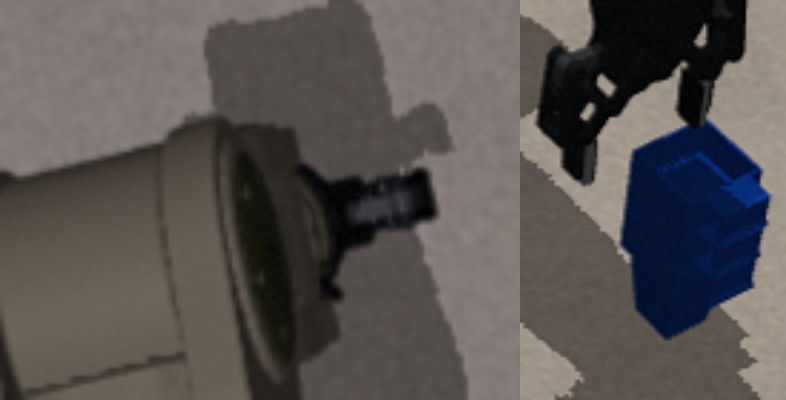

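The arm stopped about 58 mm short in y, with a finger standing above the cup (tip at about (700,120) in the view). I'll check the joints for a limit.

```bash
python3 - <<'E'
from h import *
print(get_state()["joint_pos"])
E
```

```text
[ 0.24772419  0.07623083 -0.36842944  1.12823281  0.03359988  3.14059809]
```

Joint 6 is at its 3.14 limit, so I'll lift and turn the tool a half turn the other way, which gives the same grasp.

>>> send_rows --series '[0,0,-2,0,0,0,1,0,0,-4.5,0,0,-7,1,0,0,-4.5,0,0,-14,1,0,0,-4.5,0,0,-21,1,0,0,-4.5,0,0,-28,1,0,0,-4.5,0,0,-35,1,0,0,-4.5,0,0,-42,1,0,0,-4.5,0,0,-49,1,0,0,-4.5,0,0,-56,1,0,0,-4.5,0,0,-63,1]'

```text
clock: 3.98
tcp_pos: [0.3977, 0.1925, 0.2297]
orientation: [-0.015, 0.779, 0.627, 0.007]
wrist_force: [0.8, -0.3, 0.2]
finger_gap: 0.0853
```

>>> send_rows --series '[0,0,0,0,0,-7,1,0,0,0,0,0,-14,1,0,0,0,0,0,-21,1,0,0,0,0,0,-28,1,0,0,0,0,0,-35,1,0,0,0,0,0,-42,1,0,0,0,0,0,-49,1,0,0,0,0,0,-56,1,0,0,0,0,0,-63,1,0,0,0,0,0,-70,1]'

```text
clock: 4.82
tcp_pos: [0.3977, 0.1925, 0.2297]
orientation: [-0.009, 0.278, 0.96, 0.014]
wrist_force: [-0.1, -0.2, 0.3]
finger_gap: 0.0853
```

```bash
python3 - <<'E'
from h import *
print(get_state()["joint_pos"],get_state()["tcp_pos"],delta([.382,.251,.22],.2+np.pi))
E
```

```text
[ 0.24536297  0.05269583 -0.27893036  1.23929887  0.0336218   0.8097484 ] [0.39770482 0.1924616  0.22969508] [  4.43   4.08   1.17   1.79  -0.83 -43.79]
```

>>> send_rows --series '[0.8,0.7,0.2,0.28,-0.13,-7,1,1.6,1.4,0.4,0.57,-0.27,-14,1,2.4,2.1,0.6,0.86,-0.4,-21,1,3.2,2.8,0.8,1.14,-0.53,-28,1,4.0,3.5,1.0,1.43,-0.66,-35,1,4.4,4.1,1.2,1.72,-0.8,-42,1,4.43,4.08,1.2,1.79,-0.83,-43.8,1,4.43,4.08,1.2,1.79,-0.83,-43.8,1]'

```text
clock: 5.48
tcp_pos: [0.382, 0.2516, 0.2195]
orientation: [-0.0, -0.098, 0.995, 0.0]
wrist_force: [0.2, -0.3, 0.4]
finger_gap: 0.0852
```

```bash
python3 - <<'E'
from h import *
im={c:read_camera(c) for c in("scene","top")}
print(get_state()["tcp_pos"],delta([.382,.251,.122],.2+np.pi))
s=cv2.resize(im["scene"][40:220,310:510],(667,600))
cv2.imwrite("pics/pre2.png",s)
print(fitcup({"scene":im["scene"]},[.382,.251,.2],.06,3))
E
```

```text
[0.38209551 0.25123268 0.21935893] [ 0.01 -0.02  9.74  0.01 -0.04 -0.39]
(array([0.38185032, 0.25091334, 0.17572307]), np.float64(76.58823529411765))
```

View pics/pre2.png

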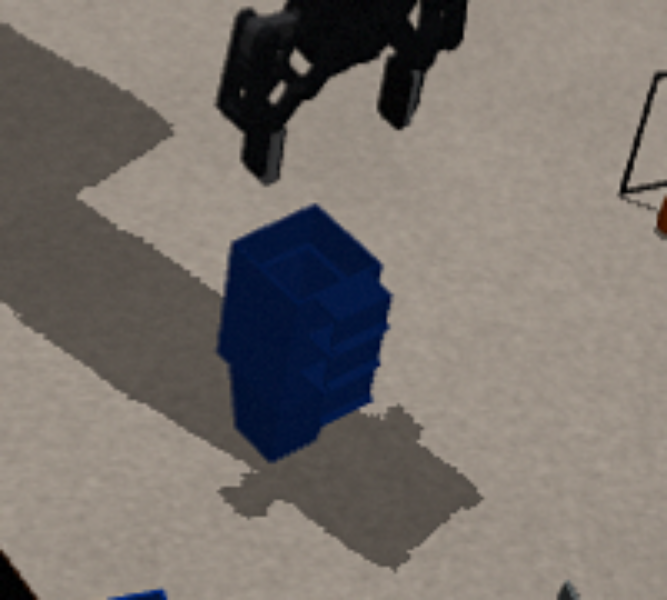

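The open fingers straddle the pile, which hasn't moved (fit within 0.3 mm). Descend and grip.

>>> send_rows --series '[0,0,3,0,0,-0.4,1,0,0,5.5,0,0,-0.4,1,0,0,7.5,0,0,-0.4,1,0,0,9,0,0,-0.4,1,0,0,9.7,0,0,-0.4,1,0,0,9.7,0,0,-0.4,1]'

```text
clock: 6.08
tcp_pos: [0.3807, 0.2505, 0.1204]
orientation: [-0.002, -0.1, 0.995, -0.0]
wrist_force: [-0.5, 0.1, -0.2]
finger_gap: 0.0854
```

>>> send_rows --series '[0,0,0,0,0,0,0.8,0,0,0,0,0,0,0.7,0,0,0,0,0,0,0.6,0,0,0,0,0,0,0.5,0,0,0,0,0,0,0.5,0,0,0,0,0,0,0.5]' --newtons 40

```text
clock: 6.58
tcp_pos: [0.3827, 0.2517, 0.1231]
orientation: [0.001, -0.101, 0.995, 0.0]
wrist_force: [-0.7, -0.9, 6.0]
finger_gap: 0.0631
```

>>> send_rows --series '[0,0,-0.5,0,0,0,0.5,0,0,-1.5,0,0,0,0.5,0,0,-3,0,0,0,0.5,0,0,-5,0,0,0,0.5,0,0,-7,0,0,0,0.5,0,0,-9,0,0,0,0.5,0,0,-11,0,0,0,0.5,0,0,-13,0,0,0,0.5,0,0,-13,0,0,0,0.5,0,0,-13,0,0,0,0.5]'

```text
clock: 7.42
tcp_pos: [0.3823, 0.2517, 0.2528]
orientation: [0.0, -0.101, 0.995, 0.0]
wrist_force: [0.5, 0.4, -1.5]
finger_gap: 0.0632
```

```bash
python3 - <<'E'
from h import *
im={c:read_camera(c) for c in("scene","top")}
st=get_state();print(st["tcp_pos"],st["wrist_force"],st["finger_gap"])
s=cv2.resize(im["scene"][40:220,310:510],(667,600))
cv2.imwrite("pics/lift.png",s)
print(delta([.47,.08,.253],.1+np.pi),delta([.55,-.134,.24],-.112+np.pi))
E
```

```text
[0.38120292 0.25115065 0.25083634] [-0.54608753  0.18070463 -1.14412251] 0.0632288403221392
[-5.270e+00 -1.855e+01 -2.300e-01 -1.000e-02 -1.800e-01  5.840e+00] [-8.820e+00 -4.112e+01  1.060e+00 -3.000e-02 -1.800e-01  1.799e+01]
```

View pics/lift.png

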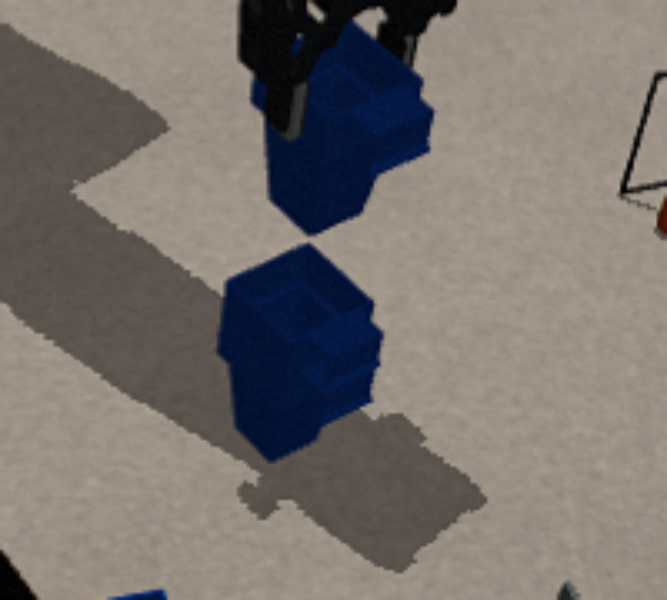

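Clean lift: only the top cup came off, and the lower two stay put (pile rim at view y 245–290). Now carry it to the rail.

>>> send_rows --series '[-0.4,-2,0,0,0,1,0.5,-1.1,-5,0,0,0,2.5,0.5,-1.8,-8.5,0,0,-0.1,4,0.5,-2.6,-12,0,0,-0.1,5.5,0.5,-3.3,-15.5,0,0,-0.1,7,0.5,-4.1,-19,0,0,-0.1,8.5,0.5,-4.8,-22.5,0,0,-0.1,10,0.5,-5.6,-26,0,0,-0.1,11.5,0.5,-6.3,-29.5,0,0,-0.1,13,0.5,-7,-32.5,0,0,-0.1,14.5,0.5]'

```text
clock: 8.35
tcp_pos: [0.5151, -0.0551, 0.2497]
orientation: [-0.001, 0.027, 1.0, 0.0]
wrist_force: [0.6, 0.0, -0.9]
finger_gap: 0.0636
```

```bash
python3 - <<'E'
from h import *
t=cupat(-.095,.085);t[2]=.2
print(get_state()["tcp_pos"],t,delta(t,-.112+np.pi))
E
```

```text
[ 0.51512914 -0.05511272  0.24968711] [ 0.54684143 -0.12963016  0.2       ] [-3.58 -7.27  4.96  0.01 -0.17  3.35]
```

>>> send_rows --series '[-0.9,-3,1.2,0,0,1.2,0.5,-2.5,-5.8,2.5,0,-0.1,2.5,0.5,-3.6,-7.3,3.8,0,-0.2,3.3,0.5,-3.6,-7.3,5,0,-0.2,3.3,0.5,-3.6,-7.3,5,0,-0.2,3.3,0.5,-3.6,-7.3,5,0,-0.2,3.3,0.5]'

```text
clock: 8.85
tcp_pos: [0.5461, -0.1273, 0.1993]
orientation: [-0.001, 0.055, 0.999, 0.001]
wrist_force: [0.4, -0.2, -1.2]
finger_gap: 0.0633
```

```bash
cat > look.py <<'E'
from h import *
import sys
im={c:read_camera(c) for c in("scene","top")}
n=sys.argv[1]
for c in im: cv2.imwrite(f"pics/{c}_{n}.png",im[c])
st=get_state();print(st["clock"],st["tcp_pos"],st["wrist_force"],st["finger_gap"])
t=im["top"][170:270,260:400];s=im["scene"][190:310,180:380]
cv2.imwrite(f"pics/L{n}.png",np.vstack([cv2.resize(s,(500,300),interpolation=3),cv2.resize(t,(420,300),interpolation=3).repeat(1,0) if 0 else cv2.copyMakeBorder(cv2.resize(t,(420,300),interpolation=3),0,0,0,80,0)]))
E
python3 look.py pre; python3 - <<'E'
from h import *
im=cv2.imread("pics/scene_pre.png");tp=get_state()["tcp_pos"]
print(fitcup({"scene":im},[tp[0],tp[1],-.112],tp[2]-.063))
t=cupat(-.095,.0455);t[2]=.15
print(delta(t,-.112+np.pi))
E
```

```text
8.95 [ 0.54728779 -0.12712011  0.20142984] [-1.04426666  0.37492337 -0.5639423 ] 0.06335590433847411
(array([ 0.5478385 , -0.12723124, -0.10638819]), np.float64(351.1725490196078))
[-3.92 -0.27  5.15  0.02  0.14  0.23]
```

View pics/Lpre.png

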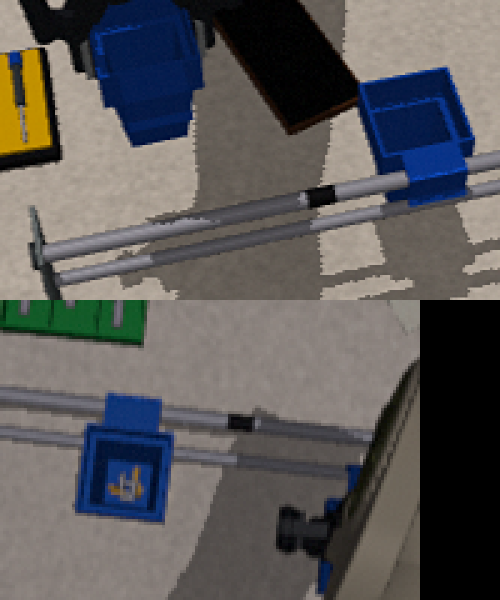

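The held cup is upright and aligned with the rail: its fit lies within 1 mm of the TCP, at scene view (145,80), clear of the tape and the plate. Advance over the rail and begin lowering.

>>> send_rows --series '[-1.3,-0.1,1.2,0,0.1,0.2,0.5,-2.6,-0.2,2.5,0,0.1,0.2,0.5,-3.5,-0.3,3.5,0,0.1,0.2,0.5,-3.9,-0.3,4.6,0,0.1,0.2,0.5,-3.9,-0.3,4.6,0,0.1,0.2,0.5,-3.9,-0.3,4.6,0,0.1,0.2,0.5]'

```text
clock: 9.45
tcp_pos: [0.5855, -0.1344, 0.1549]
orientation: [-0.0, 0.056, 0.998, 0.0]
wrist_force: [-0.2, -1.2, -1.3]
finger_gap: 0.0632
```

```bash
python3 look.py over; python3 - <<'E'
from h import *
im=cv2.imread("pics/scene_over.png");tp=get_state()["tcp_pos"]
for dz in(-.066,-.063,-.060):print(dz,fitcup({"scene":im},[tp[0],tp[1],-.112],tp[2]+dz))
t=cupat(-.095,.0455);t[2]=.117
print(t,delta(t,-.112+np.pi))
E
```

```text
9.55 [ 0.58599441 -0.13477435  0.15609641] [-0.13440875  0.19374218 -2.176624  ] 0.06340942684859195
-0.066 (array([ 0.58646464, -0.13436   , -0.10722545]), np.float64(459.96862745098036))
-0.063 (array([ 0.58727197, -0.13457308, -0.1047207 ]), np.float64(465.3019607843137))
-0.06 (array([ 0.5868821 , -0.13435748, -0.11603727]), np.float64(482.6))
[ 0.58609394 -0.13404492  0.117     ] [ 0.    0.07  3.91 -0.    0.1  -0.  ]
```

View pics/Lover.png

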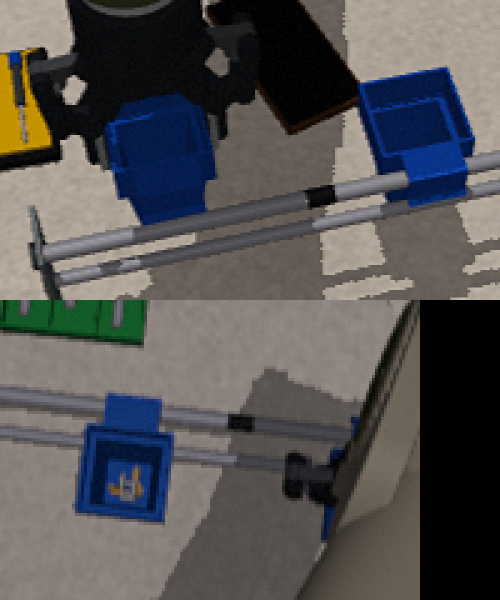

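The hook is poised above the rail (lip at scene view (175,215)). Lower slowly and watch the force.

>>> send_rows --series '[0,0,1,0,0,0,0.5,0,0,1.8,0,0,0,0.5,0,0,2.4,0,0,0,0.5,0,0,2.8,0,0,0,0.5,0,0,2.8,0,0,0,0.5]'

```text
clock: 9.97
tcp_pos: [0.587, -0.1352, 0.127]
orientation: [0.001, 0.056, 0.998, -0.0]
wrist_force: [2.4, -0.4, -1.9]
finger_gap: 0.0634
```

>>> send_rows --series '[0,0,0.4,0,0,0,0.5,0,0,0.8,0,0,0,0.5,0,0,1.1,0,0,0,0.5,0,0,1.1,0,0,0,0.5]'

```text
clock: 10.3
tcp_pos: [0.5874, -0.1353, 0.1165]
orientation: [0.002, 0.056, 0.998, -0.0]
wrist_force: [6.4, -0.2, -2.2]
finger_gap: 0.0634
```

```bash
python3 look.py down; python3 - <<'E'
from h import *
im=cv2.imread("pics/scene_down.png");tp=get_state()["tcp_pos"]
print(fitcup({"scene":im},[tp[0],tp[1],-.112],tp[2]-.063),(tp-TAPE)@U,(tp-TAPE)@N)
E
```

```text
10.4 [ 0.58738171 -0.13533604  0.11648914] [ 6.13321604 -0.78958953 -2.48497235] 0.06299565430032973
(array([ 0.58920856, -0.13581948, -0.10183568]), np.float64(502.7450980392157)) -0.09613909720437519 -0.044075993907396145
```

View pics/Ldown.png

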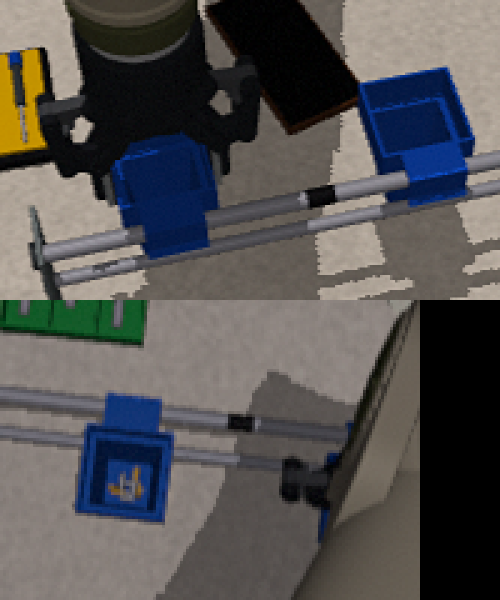

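The hook is over the rail. The +6 N in x means the lip bears on the far side about 1–2 mm early, so I'll ease forward and lower the rest.

>>> send_rows --series '[-0.1,0,0.1,0,0,0,0.5,-0.15,0,0.2,0,0,0,0.5,-0.15,0,0.25,0,0,0,0.5,-0.15,0,0.25,0,0,0,0.5]'

```text
clock: 10.73
tcp_pos: [0.5874, -0.1351, 0.1139]
orientation: [0.0, 0.056, 0.998, -0.0]
wrist_force: [0.8, 0.4, 0.9]
finger_gap: 0.0635
```

>>> send_rows --series '[0,0,0,0,0,0,0.76,0,0,0,0,0,0,0.85,0,0,0,0,0,0,1,0,0,0,0,0,0,1,0,0,0,0,0,0,1,0,0,0,0,0,0,1]'

```text
clock: 11.23
tcp_pos: [0.5877, -0.1351, 0.1139]
orientation: [0.001, 0.056, 0.998, -0.0]
wrist_force: [0.3, -0.4, -0.8]
finger_gap: 0.0851
```

>>> send_rows --series '[0,0,-1,0,0,0,1,0,0,-3,0,0,0,1,0,0,-6,0,0,0,1,0,0,-9,0,0,0,1,0,0,-9,0,0,0,0.5,0,0,-9,0,0,0,0,0,0,-9,0,0,0,0,0,0,-9,0,0,0,0,0,0,-9,0,0,0,0]'

```text
clock: 11.98
tcp_pos: [0.5869, -0.1349, 0.2028]
orientation: [-0.0, 0.056, 0.998, 0.0]
wrist_force: [-1.0, 0.2, -0.1]
finger_gap: 0.0257
```

```bash
python3 look.py rel; python3 - <<'E'
from h import *
im=cv2.imread("pics/scene_rel.png")
c=cupat(-.096,.046);x,f=fitcup({"scene":im},[c[0],c[1],-.112],.05,r=.09);print(x,f,(np.r_[x[:2],0]-TAPE)@U,(np.r_[x[:2],0]-TAPE)@N)
x,f=fitcup({"scene":im},[.605,.04,-.112],.05,r=.09);print("hung",x,f)
for s in(-.165,):
    t=cupat(s,.046-.018);t[2]=.2;print(t,delta(t,-.112+np.pi))
E
```

```text
12.0833 [ 0.58707777 -0.13493147  0.20291939] [ 0.41196363  0.33000494 -0.0842511 ] 0.009959889848346849
[ 0.5837915  -0.13403968 -0.11727368] 136.94509803921568 -0.09525213013588821 -0.04778859717182625
hung [ 0.60478973  0.03974048 -0.12114443] 200.29019607843136
[ 0.59566068 -0.20556224  0.2       ] [-1.64 -6.92  0.29  0.03 -0.03 -0.02]
```

View pics/Lrel.png

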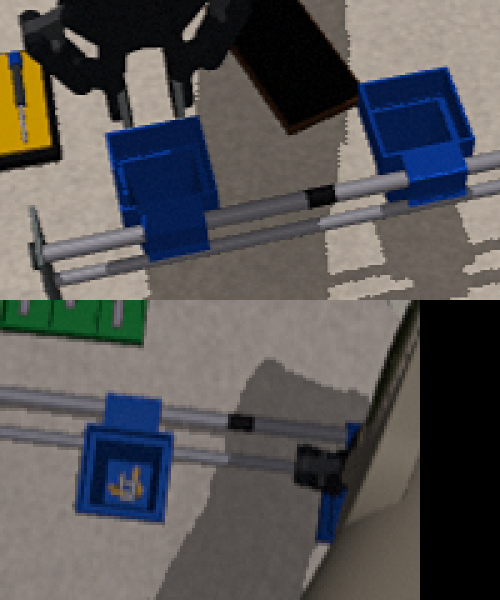

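The cup hangs free and upright at s≈−95 mm, strap on the rail and well clear of the tape, and the hung cup hasn't moved. Next, the shut fingers go to its −y side.

```bash
python3 - <<'E'
from h import *
t=TAPE-.150*U-.027*N;t[2]=.2;print(t,delta(t,-.112+np.pi))
E
```

```text
[ 0.5983309  -0.19076799  0.2       ] [-1.74 -5.42  0.29  0.03 -0.03 -0.02]
```

>>> send_rows --series '[-0.8,-2.7,0.3,0,0,0,0,-1.7,-5.4,0.3,0,0,0,0,-1.7,-5.4,0.3,0,0,0,0,-1.7,-5.4,2.5,0,0,0,0,-1.7,-5.4,5,0,0,0,0,-1.7,-5.4,7,0,0,0,0,-1.7,-5.4,8,0,0,0,0,-1.7,-5.4,8,0,0,0,0]'

```text
clock: 12.75
tcp_pos: [0.5966, -0.1896, 0.1208]
orientation: [-0.002, 0.056, 0.998, 0.001]
wrist_force: [-0.7, -0.1, 0.6]
finger_gap: 0.0002
```

```bash
python3 look.py push0; python3 - <<'E'
from h import *
im=cv2.imread("pics/scene_push0.png")
tp=get_state()["tcp_pos"];print((tp-TAPE)@U,(tp-TAPE)@N)
c=cupat(-.096,.046);x,f=fitcup({"scene":im},[c[0],c[1],-.112],.05,r=.09);print(x,f,(np.r_[x[:2],0]-TAPE)@U,(np.r_[x[:2],0]-TAPE)@N)
E
```

```text
12.85 [ 0.59863701 -0.19055906  0.12423353] [ 0.3491295  -0.60147005  1.19061216] 0.0001447205907374437
-0.14975817001244815 -0.026719159338128934
[ 0.58516687 -0.13390554 -0.12235168] 559.6823529411764 -0.09496511005483385 -0.04643684171344049
```

>>> send_rows --series '[0,0.4,0,0,0,0,0,0,0.8,0,0,0,0,0,0,1.2,0,0,0,0,0,0,1.7,0,0,0,0,0,0,2.2,0,0,0,0,0,0,2.8,0,0,0,0,0,0,3.4,0,0,0,0,0,0,4,0,0,0,0,0,0,4.5,0,0,0,0,0,0,5,0,0,0,0,0]'

```text
clock: 13.68
tcp_pos: [0.6049, -0.1418, 0.1254]
orientation: [0.002, 0.056, 0.998, -0.001]
wrist_force: [-1.7, -5.2, 5.0]
finger_gap: 0.0001
```

```bash
cat > chk.py <<'E'
from h import *
import sys
im=cv2.imread(f"pics/scene_{sys.argv[1]}.png");s0=float(sys.argv[2])
tp=get_state()["tcp_pos"];print("finger",(tp-TAPE)@U,(tp-TAPE)@N)
c=cupat(s0,.046);x,f=fitcup({"scene":im},[c[0],c[1],-.112],.05,r=.07);print(x,f,(np.r_[x[:2],0]-TAPE)@U,(np.r_[x[:2],0]-TAPE)@N)
E
python3 look.py push1; python3 chk.py push1 -.055
```

```text
13.7833 [ 0.6049464  -0.14077889  0.12515842] [ 0.30370942 -2.39603728  1.62497141] -0.0004586216820196141
finger -0.09958471550100702 -0.026013027863299024
[ 0.5886641  -0.09181251 -0.18082314] 695.3607843137255 -0.05274493480963651 -0.04766609280352268
```

View pics/Lpush1.png

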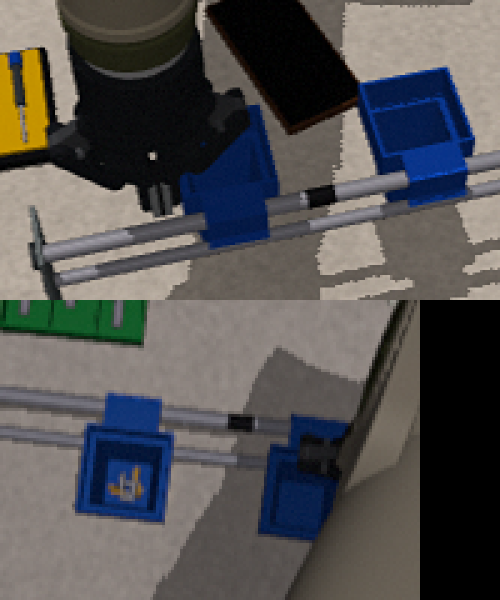

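The cup slides hooked on and upright: its strap spans scene view x 203–268, with the tape at (320,197). The fit gives s≈−53 mm, consistent with the finger position. Continue to just short of the tape.

>>> send_rows --series '[0,0.5,0,0,0,0,0,0,1,0,0,0,0,0,0,1.6,0,0,0,0,0,0,2.2,0,0,0,0,0,0,2.8,0,0,0,0,0,0,3.4,0,0,0,0,0,0,4,0,0,0,0,0,0,4.4,0,0,0,0,0,0,4.7,0,0,0,0,0,0,4.7,0,0,0,0,0]'

```text
clock: 14.62
tcp_pos: [0.61, -0.0946, 0.1249]
orientation: [0.001, 0.056, 0.998, -0.001]
wrist_force: [-0.7, -4.7, 3.4]
finger_gap: 0.0001
```

```bash
python3 look.py push2; python3 chk.py push2 -.006; python3 - <<'E'
from h import *
# top strap edges: blue run just beyond/at the rail, on the strap roof (z=.145)
im=cv2.imread("pics/top_push2.png");b=blue(im)
for n in(-.005,0,.004):
    L=[TAPE+[0,0,.145]+n*N+s*U for s in np.arange(-.06,.13,.0005)]
    q=proj("top",L);m=map_coordinates(b.astype(float),[q[:,1],q[:,0]],order=1)
    k=np.where(np.diff((m>.5).astype(int)))[0];print(n,(-.06+k*.0005).round(4))
E
```

```text
14.7167 [ 0.60993611 -0.09459115  0.1245579 ] [ 0.08983478 -3.83152538  3.61620174] 7.337928477596304e-05
finger -0.05312868005477477 -0.026216806506720033
[ 0.59810108 -0.04447711 -0.23330912] 1120.7254901960785 -0.004651383808805968 -0.04357873034377519
-0.005 [-0.017  -0.0095  0.004   0.0125  0.06    0.099 ]
0 [-0.0175  0.011   0.0585  0.0995]
0.004 [-0.015  0.011  0.059  0.1  ]
```

>>> send_rows --series '[0,0.2,0,0,0,0,0,0,0.4,0,0,0,0,0,0,0.5,0,0,0,0,0,0,0.6,0,0,0,0,0,0,0.6,0,0,0,0,0]'

```text
clock: 15.13
tcp_pos: [0.6105, -0.0892, 0.1245]
orientation: [0.001, 0.056, 0.998, -0.001]
wrist_force: [-1.2, -5.3, 4.1]
finger_gap: -0.0003
```

>>> send_rows --series '[0,-0.6,0,0,0,0,0,0,-2,0,0,0,0,0,0,-3,0,0,0,0,0,0,-4,-1,0,0,0,0,0,-5,-4,0,0,0,0,0,-5,-8,0,0,0,0,4,-5,-11,0,0,0,0,8,-6,-13,0,0,0,0,12,-9,-13,0,0,0,0,16,-12,-13,0,0,0,0]'

```text
clock: 15.97
tcp_pos: [0.4603, -0.1771, 0.2557]
orientation: [0.003, 0.055, 0.998, -0.001]
wrist_force: [0.6, -1.0, 0.3]
finger_gap: -0.0001
```

```bash
cat > fin.py <<'E'
from h import *
import sys
n=sys.argv[1]
ims={c:cv2.imread(f"pics/{c}_{n}.png") for c in("scene","top")}
for nm,s0 in(("cup",-.001),("hung",.08)):
    c=cupat(s0,.046)
    for cams in(("scene",),("top",)):
        x,f=fitcup({k:ims[k] for k in cams},[c[0],c[1],-.112],.05,r=.045);v=np.r_[x[:2],0]-TAPE;print(nm,cams,x,f,v@U,v@N)
for c in("top","scene"):
    b=blue(ims[c])
    L=[TAPE+[0,0,.145]+s*U for s in np.arange(-.05,.13,.0005)]
    q=proj(c,L);m=map_coordinates(b.astype(float),[q[:,1],q[:,0]],order=1)
    k=np.where(np.diff((m>.5).astype(int)))[0];print(c,"strap edges",(-.05+k*.0005).round(4))
E
python3 look.py f1; python3 fin.py f1
```

```text
16.0667 [ 0.4566048  -0.17853029  0.25466072] [1.08756869 0.14782659 0.12299079] 0.00010339465177029036
cup ('scene',) [ 0.59219921 -0.04119115 -0.1221855 ] 112.97254901960784 -0.0020456371871156063 -0.04981087450793221
cup ('top',) [ 0.59802593 -0.04248624 -0.12104215] 32.682352941176475 -0.0026813857785365964 -0.043875912964890795
hung ('scene',) [ 0.60152044  0.04081808 -0.12020045] 193.97647058823526 0.08049156002909859 -0.049713889693230276
hung ('top',) [ 0.60660928  0.03981135 -0.11853721] 110.93725490196077 0.08005989997863357 -0.04454441435929346
top strap edges [-0.024   0.0175  0.0585  0.0995]
scene strap edges [-0.024   0.0165  0.0585  0.0995]
```

```bash
python3 - <<'E'
from h import *
for c in("top","scene"):
    im=cv2.imread(f"pics/{c}0.png").max(axis=2).astype(float)
    s=np.arange(-.04,.04,.0005);q=proj(c,[TAPE+[0,0,.138]+k*U for k in s])
    m=map_coordinates(im,[q[:,1],q[:,0]],order=1);k=m<.5*(m.min()+np.median(m[:20]));print(c,"tape",s[k][[0,-1]])
a=cv2.imread("pics/scene_f1.png");b=cv2.imread("pics/top_f1.png")
cv2.imwrite("pics/fin.png",np.vstack([cv2.resize(a[190:310,180:380],(500,300),interpolation=3),cv2.resize(b[180:330,170:420],(500,300),interpolation=3)]))
E
```

```text
top tape [-0.008   0.0105]
scene tape [-0.0075  0.011 ]
```

View pics/fin.png

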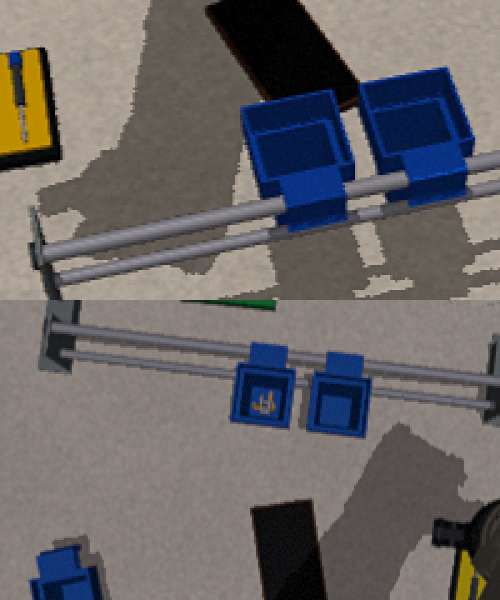

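Everything looks right: the tape is fully under the strap (strap −24…+17 mm, tape −8…+11 mm). The cup sits about 4 mm short of centre and there is time to spare, so I'll give it a small nudge.

```bash
python3 - <<'E'
from h import *
f=np.array([.6105,-.0892,.1245])
a=f-.03*U;a[2]=.22;print(get_state()["tcp_pos"],delta(a,-.112+np.pi))
E
```

```text
[ 0.4566048  -0.17853029  0.25466072] [-14.25   7.67   3.47  -0.04   0.05  -0.3 ]
```

>>> send_rows --series '[-3.5,1.5,0,0,0,-0.3,0,-7,3.5,0,0,0,-0.3,0,-10.5,5.5,1,0,0,-0.3,0,-13,7,2,0,0,-0.3,0,-14.2,7.7,3.5,0,0,-0.3,0,-14.2,7.7,3.5,0,0,-0.3,0,-14.2,7.7,7,0,0,-0.3,0,-14.2,7.7,10.5,0,0,-0.3,0,-14.2,7.7,12.8,0,0,-0.3,0,-14.2,7.7,12.8,0,0,-0.3,0]'

```text
clock: 16.9
tcp_pos: [0.6069, -0.1155, 0.1203]
orientation: [-0.004, 0.054, 0.999, 0.001]
wrist_force: [-0.9, -0.0, -0.4]
finger_gap: 0.0002
```

```bash
python3 - <<'E'
from h import *
t=np.array([.6105,-.0892,.1245])+.004*U;print(get_state()["tcp_pos"],delta(t,-.112+np.pi))
E
```

```text
[ 0.60685285 -0.11548433  0.12032856] [-0.08  3.05 -0.41  0.12 -0.47  0.24]
```

>>> send_rows --series '[0,0.5,0,0,0,0,0,0,1,0,0,0,0,0,0,1.6,0,0,0,0,0,0,2.1,0,0,0,0,0,0,2.5,0,0,0,0,0,0,2.5,0,0,0,0,0]'

```text
clock: 17.4
tcp_pos: [0.6143, -0.0902, 0.1266]
orientation: [0.002, 0.053, 0.999, -0.0]
wrist_force: [0.8, 0.5, 0.4]
finger_gap: 0.0002
```

```bash
python3 - <<'E'
from h import *
t=np.array([.6105,-.0892,.1245])+.004*U;print(get_state()["tcp_pos"],get_state()["wrist_force"],delta(t,-.112+np.pi))
E
```

```text
[ 0.61427462 -0.09022297  0.1266426 ] [0.79276376 0.53600845 0.44194742] [ 0.38  0.46  0.21 -0.02  0.2   0.36]
```

>>> send_rows --series '[0.2,0.2,0.2,0,0,0.3,0,0.2,0.35,0.2,0,0,0.3,0,0.2,0.45,0.2,0,0,0.3,0,0.2,0.45,0.2,0,0,0.3,0]'

```text
clock: 17.73
tcp_pos: [0.6125, -0.0878, 0.1241]
orientation: [0.002, 0.057, 0.998, -0.001]
wrist_force: [-0.8, -5.3, 4.0]
finger_gap: -0.0001
```

>>> send_rows --series '[0,-0.6,0,0,0,0,0,0,-2,0,0,0,0,0,0,-3,0,0,0,0,0,0,-4,-1,0,0,0,0,0,-5,-4,0,0,0,0,0,-5,-8,0,0,0,0,4,-5,-11,0,0,0,0,8,-6,-13,0,0,0,0,12,-9,-13,0,0,0,0,16,-12,-13,0,0,0,0]'

```text
clock: 18.57
tcp_pos: [0.4621, -0.1753, 0.2551]
orientation: [0.003, 0.055, 0.998, -0.001]
wrist_force: [-0.1, -1.1, 0.1]
finger_gap: 0.0001
```

```bash
python3 look.py f2; python3 fin.py f2; python3 - <<'E'
from h import *
for n in("_f2",):
    print("pile",fitcup({"scene":cv2.imread("pics/scene_f2.png")},[.382,.251,.2],.03,2))
for l in("phone","driver_set","bit_box"): print(l,[(round(d["p"],2),d["box"]) for d in silhouettes("scene",l)][:2])
E
```

```text
18.6667 [ 0.45836169 -0.17669761  0.25401088] [ 1.35893326  0.20533381 -0.09192851] -2.6777937582630364e-05
cup ('scene',) [ 0.59237247 -0.03909305 -0.12964219] 115.97254901960784 5.8678392514447536e-05 -0.049873199518688564
cup ('top',) [ 0.59844126 -0.04076182 -0.11652015] 36.505882352941185 -0.0009213451236587946 -0.043655918576561495
hung ('scene',) [ 0.60152044  0.04081808 -0.12020045] 225.9764705882353 0.08049156002909859 -0.049713889693230276
hung ('top',) [ 0.60690556  0.03947976 -0.11281039] 112.57647058823528 0.0797634980464247 -0.04421293162226322
top strap edges [-0.0215  0.0195  0.0585  0.0995]
scene strap edges [-0.0225  0.0195  0.0585  0.0995]
pile (array([0.38108645, 0.25112865, 0.18255342]), np.float64(67.98039215686275))
phone [(0.69, [262.9, 181.0, 57.7, 53.1])]
driver_set [(0.65, [113.8, 208.5, 92.7, 58.8])]
bit_box [(0.78, [360.5, 312.4, 79.8, 59.7])]
```

Strap centre is now about 2–3 mm from the tape centre, and everything else hasn't moved. Handing in.

```bash
python3 -c "
from workcell import *
print(hand_in())"
```

```text
the job is handed in; nothing more can be done
None
```

The job is done and handed in at about 18.7 s on the robot's clock. I lifted the top cup off the pile and hooked it over the empty rail about 95 mm from the tape. After letting go, I slid it along with shut fingers until its strap covered the tape, then backed the arm away.

**Tape cover:** measured along the rail from my first tape estimate, the strap runs from about −22 to +19.5 mm. The tape runs from −8 to +11 mm, so it is fully covered, and the strap is 2–3 mm off centre. I viewed no picture after the last nudge of about 3 mm, so this rests on measurements from both cameras.

**Cup hanging:** its yaw matches the rail's to about 0.02 rad. The scene and top cameras differ by about 6 mm on its distance from the rail. They differ the same way for the untouched hung cup, so I put that down to calibration and fit bias.

**Other things:**
- **Hung cup:** it shows the same strap edges in both cameras as before the last push.
- **Rest of the pile:** it is within about 1 mm of where it started.
- **Phone, driver set and bit box:** I only compared their detection boxes. Most edges agree within a few pixels; the phone's box and one side of the driver set's changed more. I saw no sign of contact.

**Hiccups:** the last joint reached its limit on the first approach to the pile, so I lifted clear and turned the tool half round. While hooking on, the lip touched the rail early at about 6 N, which I eased off before letting go. That was about the largest wrist force I saw.

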